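# Knock a stuck phone back out of its repair nest

## Robot

A 7-joint arm with a two-finger parallel gripper is mounted at the origin on a cart in front of the work surface, level with it; the furniture and walls round the work are solid. World frame = base frame: x ahead of the robot, y to its left, z up, the work surface at z = 0. Lengths are in m, angles in rad, forces in N, time in s.
With the tool pointing down it reaches from about 0.4 to 0.875 m from the base axis. Payload 6.5 kg.
Tool frame: the origin (TCP) lies at the very end of the fingers, on their centre line; the grasp point (between the pads) lies 19 mm behind it; z points along the fingers, y is the line along which they close (so a half turn about z gives the same grasp; the last joint's range is limited). The gripper opens to 85 mm and grips with 20 to 120 N. Pads are 22 mm wide; open, the fingers measure 114 mm over their backs; the gripper's body (76 mm by 85 mm) begins 54 mm behind the grasp point. The pads swing forward as they close: fully open they stand 13 mm farther back than shut.
Start: joints at [1.241, 0.536, -0.004, 1.538, 0.003, 1.067, -0.071], TCP at [0.169, -0.628, 0.194] pointing down, gripper open.
Joint ranges: [-2.7, 2.7], [-0.37, 2.16], [-1.27, 1.26], [0.24, 2.4], [-1.31, 4.45], [0.19, 1.91], [-2.76, 2.76]. Speed limits (rad/s): [2.39, 2.39, 3.14, 3.14, 3.14, 3.14, 3.14].

## Interface

Orientations are given as a rotation vector (axis times angle).
In Python, from rig import ctrl, grab_frame, look_for, regions_of, landmark_of gives the robot as it stands.
- The arm moves only by the shell command python3 -m handwheel 'ROWS' [FORCE]. ROWS is JSON, a list of rows, each an object with "dr": the turn, a rotation vector about the tool's x, y, z in units of 8 degrees (1.0 is 8 degrees), a list of three; "slide": the shift along the tool's x, y, z in mm, a list of three; "hand": the gripper's target within -1 to 1 (fully open at 1, half-way at 0, shut at -1). In form: [{"dr": [rx, ry, rz], "slide": [x, y, z], "hand": hand}, ...]. A call has 1 to 20 rows; each row is the pose to reach, as a shift and turn from the pose commanded when the call began, along the tool's axes at that moment; what a row does not reach only later rows make up. A row lasts 1/8 s, in which the tool goes at most 62.5 mm and 10.7 degrees, less where a joint would pass 70% of its speed; a pose out of reach is approached as far as the arm can. A call with a gripper value outside its range is refused whole. The fingers move at their own pace and stop on an object; FORCE is the grip in N (left out, the last holds). Time passes only in rows, so rows that repeat a pose let the fingers close. It gives the time, the measured TCP pose, the force, the opening and the grip force at its end, in the units of the state.
- ctrl.state(): the state, without advancing time (a new reading comes with each control period).
- grab_frame(name): name is "side" or "top" or "wrist"; returns a dict with "frame" (400x640x3 uint8, red, green, blue), "fx", "fy", "cx", "cy" (pixels), "pose" (4x4, takes a point from camera to world coordinates). Camera axes: x right, y up, looking along -z (the intrinsics and any distortion apply to the point x, -y, -z); pixel columns grow to the right and rows downward; lengths in m; the calibration is good to about 2 mm. A picture is of the moment at which its call begins. There is no depth.
- ctrl.sign_off(): hands the job in; it is judged then, once.
Trained networks look in the newest picture that a camera, given by its name, has taken for a name from the list of things; names that differ only in an ending like _2 or _b are one class to them, and where a whole thing is asked for, a point or a joint stands for the part that bears it (a point fixed in the world has none). Each returns a list of dicts, best first, with "conf" (0 to 1); they miss things now and then, are a little off and sometimes report something else, mostly with a low value. They report only what shows in the picture. A call takes as long as a camera call. They do not tell look-alikes from the thing itself.
- look_for(camera, query): "centre" ([column, row] in pixels, amid what is visible of it).
- regions_of(camera, query): "region" (400x640 bool, what is visible of it) and "centre" ([column, row] in pixels, amid what is visible of it).
- landmark_of(camera, query): "centre" ([column, row] in pixels: a listed point, or the origin of a listed thing).
The state is a dict: "clock": time; "q": joint angles; "joint_vel": joint speeds; "tau": joint torques, N m; "ee_pos": TCP position; "tool_rot": TCP orientation; "contact_force": force on the tool from outside, world axes, zero at the start; "ft_torque": the same for the moment, N m; "grip_width": finger opening in m; "finger_force": force on a finger pad.
Only numpy, scipy, OpenCV 4.12 (cv2) and the standard library are available. Lean on these libraries where they do the work, as an engineer would, in place of code of your own. Each camera call takes 0.05 s, during which the arm holds its last target. There are 200 camera calls.

## Task

The phone back is stuck in its repair nest: set the nest down over the upright rod of the knockout stand, feeling gently for the hole in the nest's underside, and press it fully home on the stand's shoulders so that the rod comes up through the hole and ejects the phone back. Then take the phone back off and lay it, without dropping it, face up and lengthways in the middle of the cork mat, leaving the nest sitting on the stand and the other things on the bench where they are.

Things in the scene. Friction and masses are not known exactly. Their poses are not given: they have to be found in the camera images.
- nest: Loose grey plastic nest, 124 (x) x 66 (y) x 30 mm, 0.35 kg, open on top. Origin: centre of its underside, z up. Low walls, 20 mm high from the underside, round a 114 x 56 mm pocket; only the corners have 30 mm posts, 22 mm long in x. Grip it across the 66 mm at mid-length, where the sides are plain from 0 to 20 mm height; at x = +-48 mm small studs stick out 4 mm.
- nest_hole (a point): Centre of the lower mouth of the round 15 mm through hole in the nest's floor, level with the underside, at the nest's origin. The floor is 12 mm thick and flat below; the hole's edge is sharp. The phone back lies over the hole.
- phone_back: Dark phone back, 112 (x) x 54 (y) x 8 mm (solid edge 6 mm high), 30 g. Origin: centre of its underside, z out of its face. Starts on the nest's floor, 12 mm above the underside, flush with the low walls and ungraspable; sprung studs hold it until pushed up with 10 to 20 N. Once 10 mm up it lies loose on the rod, long edges clear above the low walls between the posts: take it by these.
- knockout_stand: Fixed knockout stand: dark base plate 150 (x) x 90 (y) x 8 mm. Origin: centre of its underside on the bench, z up. Upright rigid steel rod, 12.4 mm thick with a flat end, top 40 mm above the origin. It is clamped in a slide that runs along the stand's x: it stands at y = 0, anywhere up to 14 mm either side of the origin in x; how far is not measured: feel for it with the nest.
- stand_home (a point): Point 18 mm above the stand's origin, level with the tops of its two cross shoulders (16 mm wide in x, 82 mm long in y, at x = +-45 mm), on which the nest's underside rests when home, its length along the stand's x, either way round. Stay gentle: 25 N presses it home, and over 40 N between nest and stand or rod would do damage.
- mat: Fixed brown cork mat lying on the bench, 175 (x) x 115 (y) x 3 mm. Origin: centre of its underside; x along its length, z up. The phone back is to lie on it lengthways (either way round).
- kapton_tape: Bystander: roll of amber tape, 52 mm across, 12 mm high, lying flat. Origin: centre of its underside.
- flux_syringe: Bystander: yellow flux syringe lying on the bench, 96 mm long, 21 mm thick. Origin: centre of its underside.
- mini_pliers: Bystander: small blue-handled pliers lying flat, 115 x 41 x 9 mm. Origin: centre of its underside.
- cotton_buds: Bystander: round clear tub of cotton buds, 77 mm across, 80 mm high. Origin: centre of its underside.
Not all that is in view belongs to the job. Leave any orange look-alike of the nest alone.

How it is judged:
By the outcome, as a careful person would: the job done as asked, in the order asked, and still so for the second after the job is handed in, with the robot touching nothing.
It also fails if it takes over 72 s, if anything falls off the work surface, if the arm or the gripper's body presses on something with over 40 N, if the wrist force passes 120 N, or if a joint passes its speed limit or range.

## Working session

There is one attempt and no reset: what is moved stays moved. The work goes in short steps, Python scripts to look and compute and a shell command to move; the robot and the scene stay as the last step left them, time stands still between calls to the robot, and variables do not carry over. Pictures are saved under pics/ and viewed, at most 10 in all, crops included, and the job is handed in when it is done.

```bash
mkdir -p pics; ls; cat > h.py <<'E'
import numpy as np, cv2
from rig import *
from scipy.spatial.transform import Rotation as R
def ray(f,px):
    d=np.array([(px[0]-f["cx"])/f["fx"],-(px[1]-f["cy"])/f["fy"],-1.0]);T=np.array(f["pose"])
    return T[:3,3],T[:3,:3]@d
def onz(f,px,z):
    o,d=ray(f,px);return o+d*(z-o[2])/d[2]
def tri(rs):
    A=np.zeros((3,3));b=np.zeros(3)
    for o,d in rs:
        d=d/np.linalg.norm(d);P=np.eye(3)-np.outer(d,d);A+=P;b+=P@o
    p=np.linalg.solve(A,b);return p
def proj(f,p):
    T=np.array(f["pose"]);c=T[:3,:3].T@(np.array(p)-T[:3,3])
    return np.array([f["cx"]+f["fx"]*c[0]/-c[2],f["cy"]-f["fy"]*c[1]/-c[2]])
def save(f,n): cv2.imwrite("pics/"+n,f["frame"][:,:,::-1])
E
python3 - <<'E'
from h import *
s=ctrl.state();print({k:np.round(v,3).tolist() for k,v in s.items()})
for c in("side","top","wrist"):
    f=grab_frame(c);save(f,c+"0.png");print(c,[k for k in f],np.round(f["pose"],3).tolist(),f["fx"])
    for n in["nest","phone_back","knockout_stand","mat","kapton_tape","flux_syringe","mini_pliers","cotton_buds","stand_home"]:
        r=landmark_of(c,n);print(n,[(np.round(x["centre"]).tolist(),round(x["conf"],2),np.round(onz(f,x["centre"],0.0),3).tolist()) for x in r[:3]])
E
```

```text
pics
{'clock': 0.0, 'q': [1.241, 0.537, -0.004, 1.539, 0.003, 1.067, -0.071], 'joint_vel': [0.001, -0.001, 0.001, -0.001, -0.0, 0.0, -0.0], 'tau': [0.0, -58.341, 1.049, -25.91, 0.012, 0.01, 0.0], 'ee_pos': [0.169, -0.627, 0.193], 'tool_rot': [-3.113, -0.413, 0.001], 'contact_force': [0.527, 0.44, -0.94], 'ft_torque': [-0.027, -0.046, 0.004], 'finger_force': 0.0, 'grip_width': 0.085}
side ['frame', 'fx', 'fy', 'cx', 'cy', 'pose'] [[-1.0, 0.019, 0.021, 0.559], [0.011, -0.414, 0.91, 0.895], [0.026, 0.91, 0.413, 0.424], [0.0, 0.0, 0.0, 1.0]] 375.91483130880914
nest [([354.0, 247.0], 0.83, [0.477, 0.208, 0.0]), ([387.0, 290.0], 0.67, [0.431, 0.353, 0.0])]
phone_back [([354.0, 242.0], 0.67, [0.476, 0.189, 0.0])]
knockout_stand [([337.0, 211.0], 0.58, [0.508, 0.037, 0.0])]
mat []
kapton_tape [([395.0, 224.0], 0.77, [0.37, 0.103, 0.0])]
flux_syringe [([270.0, 242.0], 0.86, [0.657, 0.193, 0.0])]
mini_pliers [([272.0, 285.0], 0.8, [0.637, 0.342, 0.0]), ([335.0, 203.0], 0.53, [0.51, -0.011, 0.0])]
cotton_buds [([240.0, 226.0], 0.89, [0.735, 0.128, 0.0])]
stand_home [([338.0, 204.0], 0.6, [0.502
[... 440 characters left out ...]
417, -0.255, 0.0]), ([263.0, 226.0], 0.3, [0.475, 0.219, 0.0])]
kapton_tape [([300.0, 268.0], 0.76, [0.356, 0.117, 0.0])]
flux_syringe [([268.0, 162.0], 0.47, [0.658, 0.207, 0.0])]
mini_pliers [([223.0, 172.0], 0.85, [0.632, 0.337, 0.0])]
cotton_buds [([296.0, 139.0], 0.88, [0.727, 0.126, 0.0])]
stand_home [([329.0, 214.0], 0.85, [0.504, 0.033, 0.0]), ([298.0, 268.0], 0.66, [0.356, 0.124, 0.0])]
wrist ['frame', 'fx', 'fy', 'cx', 'cy', 'pose'] [[0.26, 0.92, 0.294, 0.244], [-0.965, 0.248, 0.079, -0.607], [-0.0, -0.305, 0.952, 0.375], [0.0, 0.0, 0.0, 1.0]] 286.88653203669054
nest []
phone_back []
knockout_stand []
mat []
kapton_tape []
flux_syringe []
mini_pliers []
cotton_buds []
stand_home []
```

View pics/top0.png

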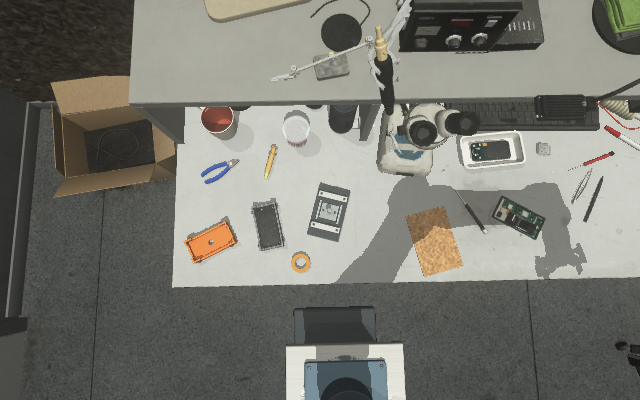

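View pics/side0.png

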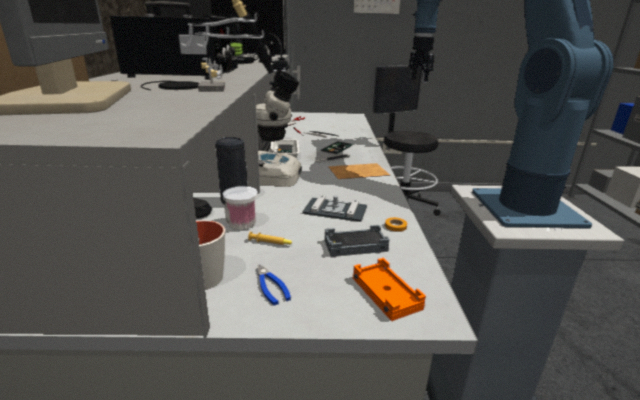

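The top view shows the grey nest at (267,225), the orange look-alike at (212,242), the stand at (329,212), the mat at (434,240) and the tape at (300,263). The side view agrees, with the nest at (356,241) and the stand at (336,208).

```bash
cat >> h.py <<'E'
def rect(c,f,q,z,near):
    best=None
    for r in regions_of(c,q):
        m=r["region"].astype(np.uint8)
        cs,_=cv2.findContours(m,cv2.RETR_EXTERNAL,cv2.CHAIN_APPROX_NONE)
        p=max(cs,key=len)[:,0,:]
        w=np.array([onz(f,x,z)[:2] for x in p],np.float32)*1000
        (cx,cy),(a,b),t=cv2.minAreaRect(w)
        if a<b: a,b,t=b,a,t+90
        d=np.hypot(cx-near[0],cy-near[1])
        if d<60 and (best is None or d<best[0]): best=(d,round(cx,1),round(cy,1),round(a),round(b),round((t+90)%180-90,1),round(r["conf"],2))
    return best
E
python3 - <<'E'
from h import *
f=grab_frame("top")
print("nest",rect("top",f,"nest",.025,(470,215)))
print("stand",rect("top",f,"knockout_stand",.008,(505,40)))
print("mat",rect("top",f,"mat",.003,(420,-255)))
fs=grab_frame("side");print("stand s",rect("side",fs,"knockout_stand",.008,(505,40)), rect("side",fs,"nest",.02,(470,215)),rect("side",fs,"mat",.003,(420,-255)))
# two-view heights: top vs side
rs=[]
for n in("nest","stand_home","knockout_stand","mat"):
    a=[x["centre"] for x in landmark_of("top",n)];b=[x["centre"] for x in landmark_of("side",n)]
    for u in a:
        for v in b: print(n,np.round(tri([ray(f,u),ray(fs,v)])*1000))
E
```

```text
nest (np.float64(50.58059128238902), 423.2, 195.8, 71, 31, -75.8, 0.6)
stand (np.float64(5.544078413738394), 508.4, 35.6, 151, 90, -16.1, 0.88)
mat (np.float64(4.424987824539094), 423.7, -257.4, 176, 117, 14.1, 0.61)
stand s (np.float64(15.622547744005612), 509.9, 25.2, 153, 134, -15.3, 0.71) (np.float64(4.306589980189867), 473.5, 212.5, 136, 114, 10.3, 0.58) (np.float64(7.761189549384135), 427.2, -257.8, 178, 120, 14.5, 0.84)
nest [442. 232. -91.]
nest [589. 224.  56.]
nest [430. 357.  -2.]
nest [551. 349. 126.]
nest [ 449.   58. -206.]
nest [632.  53. -38.]
stand_home [514.  34.  21.]
knockout_stand [509.  41.   2.]
mat [ 424. -247.    2.]
```

```bash
cat >> h.py <<'E'
def goal(x,y,z,yaw):
    s=ctrl.state();T=R.from_rotvec(s["tool_rot"]);p=np.array(s["ee_pos"])
    c,n=np.cos(np.radians(yaw)),np.sin(np.radians(yaw))
    G=R.from_matrix(np.array([[c,n,0],[n,-c,0],[0,0,-1]]))
    print("slide",np.round(T.inv().apply(np.array([x,y,z])/1000-p)*1000,1).tolist(),"dr",np.round(np.degrees((T.inv()*G).as_rotvec())/8,3).tolist())
E
python3 - <<'E'
from h import *
goal(450,-330,250,12);goal(430,205,250,10)
E
```

```text
slide [348.4, -214.1, -56.4] dr [0.0, 0.0, 0.39]
slide [468.6, -735.8, -56.4] dr [0.0, 0.0, 0.64]
```

```bash
python3 -m handwheel '[{"dr":[0,0,0.4],"slide":[348,-214,-56],"hand":1},{"dr":[0,0,0.4],"slide":[348,-214,-56],"hand":1},{"dr":[0,0,0.4],"slide":[348,-214,-56],"hand":1},{"dr":[0,0,0.4],"slide":[348,-214,-56],"hand":1},{"dr":[0,0,0.4],"slide":[348,-214,-56],"hand":1},{"dr":[0,0,0.4],"slide":[348,-214,-56],"hand":1},{"dr":[0,0,0.6],"slide":[469,-736,-56],"hand":1},{"dr":[0,0,0.6],"slide":[469,-736,-56],"hand":1},{"dr":[0,0,0.6],"slide":[469,-736,-56],"hand":1},{"dr":[0,0,0.6],"slide":[469,-736,-56],"hand":1},{"dr":[0,0,0.6],"slide":[469,-736,-56],"hand":1},{"dr":[0,0,0.6],"slide":[469,-736,-56],"hand":1},{"dr":[0,0,0.6],"slide":[469,-736,-56],"hand":1},{"dr":[0,0,0.6],"slide":[469,-736,-56],"hand":1},{"dr":[0,0,0.6],"slide":[469,-736,-56],"hand":1},{"dr":[0,0,0.6],"slide":[469,-736,-56],"hand":1}]'
python3 - <<'E'
from h import *
s=ctrl.state();print(s["ee_pos"],s["tool_rot"],s["contact_force"])
f=grab_frame("wrist");save(f,"w1.png")
for q in("nest","phone_back","nest_hole","kapton_tape"):
    print(q,[(np.round(x["centre"],1).tolist(),round(x["conf"],2),np.round(onz(f,x["centre"],0.012)*1000).tolist()) for x in landmark_of("wrist",q)[:3]])
print(rect("wrist",f,"nest",.022,(470,215)),rect("wrist",f,"phone_back",.02,(470,215)))
t=grab_frame("top");print([x["centre"] for x in landmark_of("top","nest")], rect("top",t,"nest",.022,(470,215)))
E
```

```text
clock: 4.3
ee_pos: [0.4292, 0.2109, 0.2501]
tool_rot: [-3.124, -0.296, -0.001]
contact_force: [-0.4, -1.6, -0.7]
grip_width: 0.0855
finger_force: 0.0
[0.4292499  0.21093022 0.25005407] [-3.12446576e+00 -2.95737258e-01 -1.06880175e-03] [-0.35024442 -1.61377661 -0.71456143]
nest []
phone_back [([325.2, 134.8], 0.55, [472.0, 207.0, 12.0])]
nest_hole [([215.2, 144.3], 0.6, [429.0, 361.0, 12.0])]
kapton_tape [([371.4, 210.1], 0.6, [374.0, 114.0, 12.0])]
(np.float64(9.809730244906898), 472.2, 205.4, 127, 73, 10.8, 0.95) (np.float64(9.649875988514346), 473.3, 205.9, 110, 56, 11.8, 0.58)
[[266.6, 226.8]] None
```

View pics/w1.png

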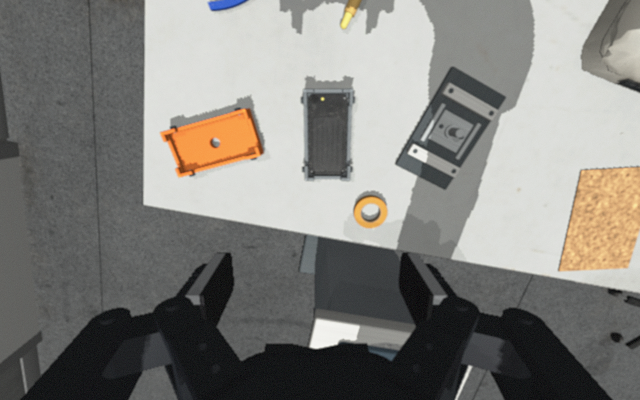

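The wrist view shows the grey nest at (329,132), the orange one at (212,143), the stand at (452,128) with its rod near (457,131), and the tape at (370,210). I'll go above the nest and measure again from there.

```bash
python3 - <<'E'
from h import *
goal(472,206,110,10.8)
E
```

```text
slide [41.0, 6.0, 139.7] dr [0.001, -0.001, -0.071]
```

```bash
python3 -m handwheel '[{"dr":[0,0,-0.07],"slide":[41,6,140],"hand":1},{"dr":[0,0,-0.07],"slide":[41,6,140],"hand":1},{"dr":[0,0,-0.07],"slide":[41,6,140],"hand":1},{"dr":[0,0,-0.07],"slide":[41,6,140],"hand":1}]'
python3 - <<'E'
from h import *
f=grab_frame("wrist");save(f,"w2.png")
print(np.round(ctrl.state()["ee_pos"],4))
for q in("nest","phone_back"):
    print(q,[(np.round(x["centre"],1).tolist(),round(x["conf"],2),np.round(onz(f,x["centre"],0.012)*1000).tolist()) for x in landmark_of("wrist",q)[:3]])
for z in(.02,.03):print(rect("wrist",f,"nest",z,(472,206)),rect("wrist",f,"phone_back",z,(472,206)))
t=grab_frame("top")
E
```

```text
clock: 5.3
ee_pos: [0.4709, 0.206, 0.1081]
tool_rot: [3.127, 0.297, -0.005]
contact_force: [-0.4, 0.6, 0.6]
grip_width: 0.0855
finger_force: 0.0
[0.4716 0.2066 0.1095]
nest [([162.4, 200.2], 0.91, [430.0, 358.0, 12.0])]
phone_back [([316.5, 189.3], 0.97, [470.0, 206.0, 12.0])]
(np.float64(1.7320863430143358), 470.6, 204.9, 130, 73, 10.9, 0.56) (np.float64(1.3800275168066432), 473.3, 205.7, 110, 54, 10.9, 0.89)
(np.float64(1.5475007802915262), 473.5, 205.5, 125, 71, 10.9, 0.56) (np.float64(4.109819178391625), 476.1, 206.3, 106, 52, 10.9, 0.89)
```

View pics/w2.png

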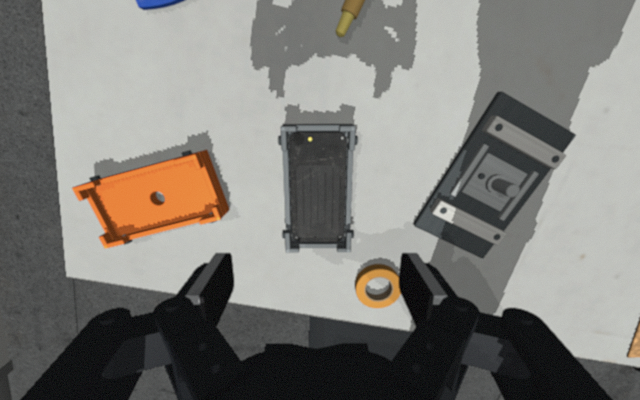

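Nest: centre about (472.5, 205.5) mm, yaw 10.9°. The phone's face sits at the 20 mm plane consistently in both wrist views. In this picture the nest is at (318,190), between the fingers at columns 215 and 415. Next is the grasp.

```bash
python3 -m handwheel '[{"dr":[0,0,0],"slide":[0.5,0.5,60],"hand":1},{"dr":[0,0,0],"slide":[0.5,0.5,90],"hand":1},{"dr":[0,0,0],"slide":[0.5,0.5,100],"hand":1},{"dr":[0,0,0],"slide":[0.5,0.5,106],"hand":1},{"dr":[0,0,0],"slide":[0.5,0.5,106],"hand":1},{"dr":[0,0,0],"slide":[0.5,0.5,106],"hand":1}]'
python3 - <<'E'
from h import *
print(ctrl.state()["ee_pos"],ctrl.state()["contact_force"])
f=grab_frame("side");u=proj(f,[.472,.206,.02]);print(u)
x,y=u.astype(int);cv2.imwrite("pics/s1.png",cv2.resize(f["frame"][y-70:y+50,x-80:x+80,::-1],None,fx=4,fy=4))
E
```

```text
clock: 6.45
ee_pos: [0.4731, 0.2067, 0.0046]
tool_rot: [-3.127, -0.297, -0.003]
contact_force: [0.1, -0.0, -0.0]
grip_width: 0.0856
finger_force: 0.0
[0.47313307 0.20674881 0.0045732 ] [ 0.09020712 -0.03422507 -0.04071008]
[357.05486639 238.01534698]
```

View pics/s1.png

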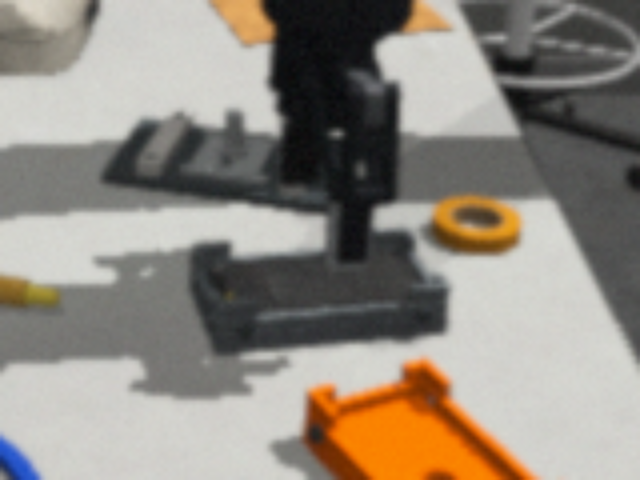

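The near fingertip ends at crop (350,265), which looks above the nest wall's top edge at row ~305. I'll work out how high the tip really is.

```bash
python3 - <<'E'
from h import *
f=grab_frame("side");u=proj(f,[.472,.206,.02]);x0,y0=u.astype(int)-[80,70]
def c(p):return ((proj(f,p)-[x0,y0])*4).round()
yw=np.radians(10.9);ty=np.array([np.sin(yw),-np.cos(yw)])
for yy in(.043,.05,.033,-.043):
  for z in(.0,.01,.02,.03): print(yy,z,c([*(np.array([.4731,.2067])-ty*yy),z]))
E
```

```text
0.043 0.0 [339. 357.]
0.043 0.01 [340. 341.]
0.043 0.02 [342. 324.]
0.043 0.03 [343. 307.]
0.05 0.0 [343. 365.]
0.05 0.01 [344. 348.]
0.05 0.02 [346. 331.]
0.05 0.03 [347. 314.]
0.033 0.0 [334. 347.]
0.033 0.01 [335. 330.]
0.033 0.02 [336. 313.]
0.033 0.03 [337. 296.]
-0.043 0.0 [295. 273.]
-0.043 0.01 [296. 257.]
-0.043 0.02 [297. 242.]
-0.043 0.03 [298. 226.]
```

```bash
python3 - <<'E'
from h import *
w=grab_frame("wrist");f=grab_frame("side")
s=ctrl.state();print(s["ee_pos"])
x,y=proj(f,[.472,.206,.02]).astype(int)
a=cv2.resize(f["frame"][y-50:y+30,x-50:x+50,::-1],(500,400),interpolation=cv2.INTER_CUBIC)
b=cv2.resize(w["frame"][:,:,::-1],(640,400))[:,160:460]
cv2.imwrite("pics/s2.png",np.hstack([a,b]))
p=np.array(s["ee_pos"]);ty=np.array([np.sin(.19),-np.cos(.19),0])
for d in(-.0425,.0425):
  for z in(0,.013,.03,.05):print(d,z,(proj(w,p+ty*d+[0,0,z])-[160,0]+[500,0]).round())
E
```

```text
[0.47267873 0.20646587 0.00404687]
-0.0425 0 [595. 227.]
-0.0425 0.013 [591. 235.]
-0.0425 0.03 [585. 247.]
-0.0425 0.05 [575. 265.]
0.0425 0 [719. 227.]
0.0425 0.013 [723. 235.]
0.0425 0.03 [729. 247.]
0.0425 0.05 [739. 265.]
```

View pics/s2.png

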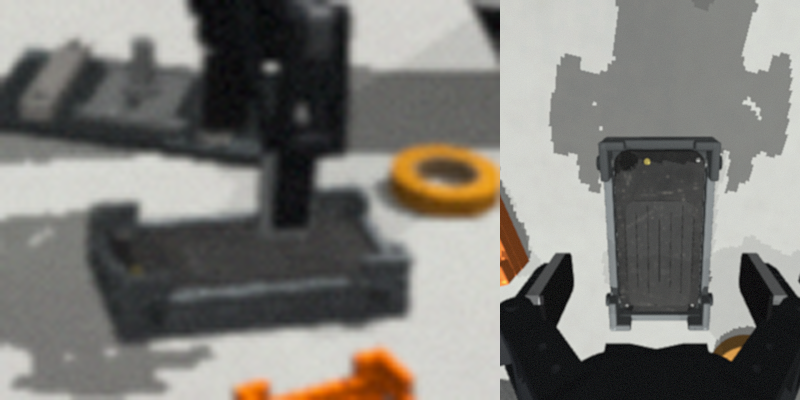

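In both views the open fingertips appear far above the reported TCP: wrist crop (565,257) and side crop (290,228). I'll half-close at the lowest force, which shows whether the pads overlap the wall.

```bash
python3 -m handwheel '[{"dr":[0,0,0],"slide":[0,0,0],"hand":0.5},{"dr":[0,0,0],"slide":[0,0,0],"hand":0.5},{"dr":[0,0,0],"slide":[0,0,0],"hand":0.5},{"dr":[0,0,0],"slide":[0,0,0],"hand":0.5}]' 20
```

```text
clock: 7.15
ee_pos: [0.4723, 0.2064, 0.0035]
tool_rot: [3.127, 0.298, -0.0]
contact_force: [-0.7, -0.5, -0.1]
grip_width: 0.0641
finger_force: 0.0
```

The gap went to 64 mm with no contact, so the pads are clear above the walls and the tips stand roughly 45–50 mm above the reported TCP. I'll reopen, descend gently and watch the force.

```bash
python3 -m handwheel '[{"dr":[0,0,0],"slide":[0,0,0],"hand":1},{"dr":[0,0,0],"slide":[0,0,0],"hand":1},{"dr":[0,0,0],"slide":[0,0,0],"hand":1},{"dr":[0,0,0],"slide":[0,0,10],"hand":1},{"dr":[0,0,0],"slide":[0,0,20],"hand":1},{"dr":[0,0,0],"slide":[0,0,28],"hand":1},{"dr":[0,0,0],"slide":[0,0,28],"hand":1}]'
python3 - <<'E'
from h import *
w=grab_frame("wrist");f=grab_frame("side")
s=ctrl.state();print(s["ee_pos"],s["contact_force"])
x,y=proj(f,[.472,.206,.02]).astype(int)
a=cv2.resize(f["frame"][y-50:y+30,x-50:x+50,::-1],(500,400),interpolation=cv2.INTER_CUBIC)
b=w["frame"][:,160:460,::-1]
cv2.imwrite("pics/s3.png",np.hstack([a,b]))
def c(p):return ((proj(f,p)-[x-50,y-50])*5).round()
for z in(0,.01,.02,.03,.04): print(z,c([.4731+.0425*-.19,.2067+.0425*.98,z]))
E
```

```text
clock: 8.02
ee_pos: [0.4716, 0.2061, -0.0253]
tool_rot: [3.127, 0.298, -0.003]
contact_force: [-0.1, 0.2, -1.0]
grip_width: 0.0851
finger_force: 0.0
[ 0.4722117   0.20641558 -0.02455645] [0.7699128  0.46347806 0.05000758]
0 [274. 346.]
0.01 [275. 325.]
0.02 [277. 304.]
0.03 [279. 283.]
0.04 [280. 261.]
```

View pics/s3.png

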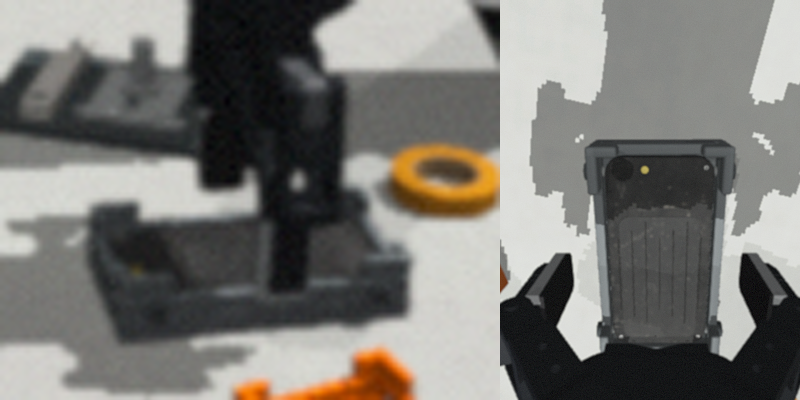

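No contact at a reported −25 mm, and the near tip is at crop (285,292), about z = 26 mm. So the open tips sit about 51 mm behind the reported TCP, and I'll allow for that. Down 15 mm more, then close on the nest.

```bash
python3 -m handwheel '[{"dr":[0,0,0],"slide":[0,1.5,8],"hand":1},{"dr":[0,0,0],"slide":[0,1.5,15],"hand":1},{"dr":[0,0,0],"slide":[0,1.5,15],"hand":1},{"dr":[0,0,0],"slide":[0,1.5,15],"hand":-0.2},{"dr":[0,0,0],"slide":[0,1.5,15],"hand":-0.2},{"dr":[0,0,0],"slide":[0,1.5,15],"hand":-0.2},{"dr":[0,0,0],"slide":[0,1.5,15],"hand":-0.2},{"dr":[0,0,0],"slide":[0,1.5,15],"hand":-0.2}]' 80
python3 - <<'E'
from h import *
goal(508,36,60,-16)
E
```

```text
clock: 9.12
ee_pos: [0.4728, 0.205, -0.0388]
tool_rot: [3.127, 0.298, 0.001]
contact_force: [-1.7, -0.4, 5.1]
grip_width: 0.0643
finger_force: 89.2
slide [2.7, 172.6, -98.7] dr [-0.0, -0.004, 3.36]
```

```bash
python3 -m handwheel '[{"dr":[0,0,0],"slide":[0,0,-5],"hand":-0.2},{"dr":[0,0,0],"slide":[0,0,-30],"hand":-0.2},{"dr":[0,0,0],"slide":[0,20,-80],"hand":-0.2},{"dr":[0,0,0],"slide":[0,40,-110],"hand":-0.2},{"dr":[0,0,0],"slide":[0,40,-110],"hand":-0.2},{"dr":[0,0,0],"slide":[0,40,-110],"hand":-0.2}]'
python3 - <<'E'
from h import *
w=grab_frame("wrist");s=ctrl.state();print(np.round(s["ee_pos"],4),s["contact_force"],s["grip_width"])
for q in("stand_home","knockout_stand"):print(q,[(np.round(x["centre"],1).tolist(),round(x["conf"],2),np.round(onz(w,x["centre"],0.018 if q=="stand_home" else 0)*1000).tolist()) for x in landmark_of("wrist",q)[:2]])
print(rect("wrist",w,"knockout_stand",.008,(508,36)),rect("wrist",w,"mat",.003,(424,-257)))
t=grab_frame("top");print(rect("top",t,"knockout_stand",.008,(508,36)))
u=proj(t,[.508,.036,.02]).astype(int)
a=cv2.resize(t["frame"][u[1]-40:u[1]+40,u[0]-40:u[0]+40,::-1],(400,400),interpolation=cv2.INTER_CUBIC)
v=proj(w,[.508,.036,.02]).astype(int);print("top origin",u-40,"wrist",v)
b=cv2.resize(w["frame"][:,::,::-1],(640,400))[:,240:640]
cv2.imwrite("pics/s4.png",np.hstack([a,b]))
import pickle;pickle.dump((t,w),open("tw.pkl","wb"))
E
```

```text
clock: 9.88
ee_pos: [0.4792, 0.1659, 0.0698]
tool_rot: [-3.127, -0.298, 0.002]
contact_force: [-1.9, 0.0, -4.1]
grip_width: 0.0638
finger_force: 90.6
[0.4788 0.1661 0.0695] [-0.4934577   0.38439359 -3.73852073] 0.06400094754688643
stand_home [([475.9, 199.2], 0.92, [508.0, 33.0, 18.0])]
knockout_stand [([466.5, 189.8], 0.92, [512.0, 33.0, 0.0])]
(np.float64(3.211771855545452), 509.7, 33.3, 149, 97, -15.4, 0.87) None
(np.float64(12.191945749386338), 520.0, 33.6, 130, 92, -15.5, 0.97)
top origin [288 171] wrist [473 199]
```

View pics/s4.png

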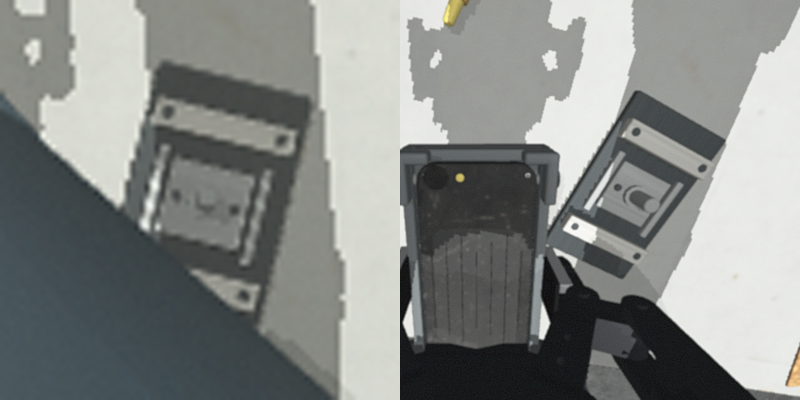

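The nest is held level and the force reads its weight, about 4 N. The stand is in clear view, with the rod at wrist px about (478,198) at the base and (491,204) at the top, and at top px about (329.4,210.6).

```bash
python3 - <<'E'
from h import *
import pickle;t,w=pickle.load(open("tw.pkl","rb"))
a=onz(w,(491,204),.04);b=onz(w,(478,198),.016);c=onz(t,(329.4,210.6),.03);print(np.round([a,b,c],4), tri([ray(t,(329.4,209.6)),ray(w,(491,204))]))
# stand fit: predict outline corners; wrist crop coordinates of base corners
o=np.array([.5095,.034]);yw=np.radians(-15.5);ex=np.array([np.cos(yw),np.sin(yw)]);ey=np.array([-ex[1],ex[0]])
for p in(a,b,c): d=p[:2]-o;print("stand xy mm",d@ex*1000,d@ey*1000)
for sx in(-45,45):
  for sy in(-41,41):
    p=o+ex*sx/1000+ey*sy/1000;print(sx,sy,"wrist",(proj(w,[*p,.018])-[240,0]+[400,0]).round(),"top",((proj(t,[*p,.018])-[288,171])*5).round())
for sx in(-75,75):
  for sy in(-45,45):
    p=o+ex*sx/1000+ey*sy/1000;print(sx,sy,"wrist",(proj(w,[*p,.008])-[240,0]+[400,0]).round(),"top",((proj(t,[*p,.008])-[288,171])*5).round())
# nest held: measure where phone back sits relative to TCP
s=ctrl.state();T=R.from_rotvec(s["tool_rot"]);p=np.array(s["ee_pos"])
f=grab_frame("wrist")
r=rect("wrist",f,"phone_back",p[2]+.065,(p[0]*1000,p[1]*1000))
for dz in(.05,.055,.06,.065,.07): 
  print(dz,rect("wrist",f,"phone_back",p[2]+dz,(p[0]*1000,p[1]*1000)),rect("wrist",f,"nest",p[2]+dz,(p[0]*1000,p[1]*1000)))
E
```

```text
[[0.5112 0.0339 0.04  ]
 [0.5093 0.0302 0.016 ]
 [0.5105 0.0335 0.03  ]] [0.51159155 0.03388989 0.04022305]
stand xy mm 1.706779204220184 0.39345706182484924
stand xy mm 0.7808170191283237 -3.689562047925104
stand xy mm 1.0783764510040301 -0.24305832304305255
-45 -41 wrist [643. 259.] top [257. 299.]
-45 41 wrist [566. 222.] top [114. 262.]
45 -41 wrist [708. 172.] top [296. 143.]
45 41 wrist [627. 127.] top [154. 108.]
-75 -45 wrist [622. 280.] top [250. 354.]
-75 45 wrist [542. 243.] top [ 94. 314.]
75 -45 wrist [727. 140.] top [314.  97.]
75 45 wrist [638.  89.] top [161.  59.]
0.05 (np.float64(0.931916704232247), 480.2, 166.7, 109, 57, 11.0, 0.66) (np.float64(2.7873604513067627), 482.1, 167.2, 120, 79, 10.9, 0.61)
0.055 (np.float64(3.6483870445053865), 483.0, 167.3, 104, 55, 11.0, 0.66) (np.float64(5.592105218454286), 484.9, 167.7, 115, 76, 10.9, 0.61)
0.06 (np.float64(6.550864960500074), 485.9, 167.8, 100, 53, 11.0, 0.66) (np.float64(8.428643621845143), 487.8, 168.2, 111, 73, 10.9, 0.61)
0.065 (np.float64(9.469929369906385), 488.8, 168.4, 96, 51, 11.0, 0.66) (np.float64(11.272925545075744), 490.6, 168.8, 106, 70, 10.9, 0.61)
0.07 (np.float64(12.393780187927732), 491.7, 168.9, 92, 48, 11.0, 0.66) (np.float64(14.120302291978971), 493.4, 169.3, 102, 67, 10.9, 0.61)
```

```bash
python3 - <<'E'
from h import *
import pickle;t,w=pickle.load(open("tw.pkl","rb"))
s=ctrl.state();T=R.from_rotvec(s["tool_rot"]);p=np.array([.4788,.1661,.0695])
for n,px,z in(("phone far",(318,163),.0588),("post far top",(318,147),.0688),("wall L",(253,260),.0588),("wall R",(380,260),.0588)):
  print(n,np.round(T.inv().apply(onz(w,px,p[2]+z)-p)*1000,1))
goal(511.3,33.9,70,-15.5);goal(511.3,33.9,20,-15.5)
E
```

```text
phone far [ 55.4   0.7 -58.8]
post far top [ 63.6   0.6 -68.8]
wall L [  8.1 -30.6 -58.8]
wall R [  8.1  30.8 -58.8]
slide [5.7, 135.2, 0.6] dr [-0.0, -0.0, 3.297]
slide [5.7, 135.2, 50.6] dr [-0.0, -0.0, 3.297]
```

```bash
python3 -m handwheel '[{"dr":[0,0,1],"slide":[2,45,0],"hand":-0.2},{"dr":[0,0,2],"slide":[4,90,0],"hand":-0.2},{"dr":[0,0,3.3],"slide":[5.7,135.2,0],"hand":-0.2},{"dr":[0,0,3.3],"slide":[5.7,135.2,0],"hand":-0.2},{"dr":[0,0,3.3],"slide":[5.7,135.2,0],"hand":-0.2},{"dr":[0,0,3.3],"slide":[5.7,135.2,30],"hand":-0.2},{"dr":[0,0,3.3],"slide":[5.7,135.2,50],"hand":-0.2},{"dr":[0,0,3.3],"slide":[5.7,135.2,50],"hand":-0.2},{"dr":[0,0,3.3],"slide":[5.7,135.2,50],"hand":-0.2}]'
python3 - <<'E'
from h import *
w=grab_frame("wrist");s=ctrl.state();print(np.round(s["ee_pos"],4),s["contact_force"],s["ft_torque"])
print(rect("wrist",w,"mat",.003,(424,-257)))
goal(511.3,33.9,20,-15.5)
E
```

```text
clock: 11.95
ee_pos: [0.5117, 0.035, 0.0213]
tool_rot: [-3.112, 0.422, -0.001]
contact_force: [1.1, 0.3, -3.0]
grip_width: 0.064
finger_force: 90.4
[0.512  0.0348 0.0215] [-0.34121832  0.13826863 -4.01558626] [ 0.05031366 -0.03039838  0.06734797]
None
slide [-0.6, 0.8, 1.6] dr [-0.006, -0.011, 0.003]
```

```bash
python3 -m handwheel '[{"dr":[0,0,0],"slide":[-0.6,0.8,10],"hand":-0.2},{"dr":[0,0,0],"slide":[-0.6,0.8,16],"hand":-0.2},{"dr":[0,0,0],"slide":[-0.6,0.8,18],"hand":-0.2},{"dr":[0,0,0],"slide":[-0.6,0.8,20],"hand":-0.2},{"dr":[0,0,0],"slide":[-0.6,0.8,21],"hand":-0.2},{"dr":[0,0,0],"slide":[-0.6,0.8,21],"hand":-0.2}]'
python3 -c "
from h import *
s=ctrl.state();print(np.round(s['ee_pos'],4),s['contact_force'],s['ft_torque']);goal(511.3,33.9,0,-15.5)"
```

```text
clock: 12.8
ee_pos: [0.5105, 0.0333, -0.0004]
tool_rot: [-3.113, 0.424, -0.0]
contact_force: [-0.0, 0.1, -3.1]
grip_width: 0.0641
finger_force: 90.7
[ 5.105e-01  3.330e-02 -4.000e-04] [-0.0454297   0.06666662 -3.0507179 ] [-0.0217284  -0.04792519  0.01424718]
slide [0.6, -0.8, -0.4] dr [-0.0, -0.0, -0.003]
```

```bash
python3 -m handwheel '[{"dr":[0,0,0],"slide":[0,0,1],"hand":-0.2},{"dr":[0,0,0],"slide":[0,0,2],"hand":-0.2},{"dr":[0,0,0],"slide":[0,0,2.5],"hand":-0.2},{"dr":[0,0,0],"slide":[0,0,2.5],"hand":-0.2}]'
```

```text
clock: 13.3
ee_pos: [0.5104, 0.0333, -0.003]
tool_rot: [3.113, -0.424, -0.0]
contact_force: [0.1, -1.1, -3.5]
grip_width: 0.0643
finger_force: 90.7
```

```bash
python3 -m handwheel '[{"dr":[0,0,0],"slide":[0,0,1],"hand":-0.2},{"dr":[0,0,0],"slide":[0,0,2],"hand":-0.2},{"dr":[0,0,0],"slide":[0,0,3],"hand":-0.2},{"dr":[0,0,0],"slide":[0,0,4],"hand":-0.2},{"dr":[0,0,0],"slide":[0,0,4],"hand":-0.2}]'
python3 -c "
from h import *
s=ctrl.state();print(np.round(s['ee_pos'],4),s['contact_force'],s['ft_torque'])
w=grab_frame('wrist');f=grab_frame('side');x,y=proj(f,[.51,.034,.03]).astype(int);print(x,y)
a=cv2.resize(f['frame'][y-40:y+40,x-50:x+50,::-1],(500,400),interpolation=cv2.INTER_CUBIC)
cv2.imwrite('pics/s5.png',np.hstack([a,w['frame'][:,170:470,::-1]]))
o=np.array([.5105,.0335]);yw=np.radians(-15.5);ex=np.array([np.cos(yw),np.sin(yw)]);ey=np.array([-ex[1],ex[0]])
for X in(-62,62):
  for z in(18,32,40): print(X,z,((proj(f,[*(o+ex*X/1000+ey*.033),z/1000])-[x-50,y-40])*5).round())
"
```

```text
clock: 13.92
ee_pos: [0.5104, 0.0333, -0.007]
tool_rot: [3.113, -0.424, -0.0]
contact_force: [0.0, -0.6, -3.6]
grip_width: 0.0641
finger_force: 90.7
[ 0.5104  0.0333 -0.007 ] [ 0.04354989 -0.56467371 -3.64092934] [0.03634041 0.01668016 0.00179225]
336 199
-62 18 [358. 268.]
-62 32 [359. 242.]
-62 40 [361. 227.]
62 18 [113. 234.]
62 32 [113. 209.]
62 40 [113. 194.]
```

View pics/s5.png

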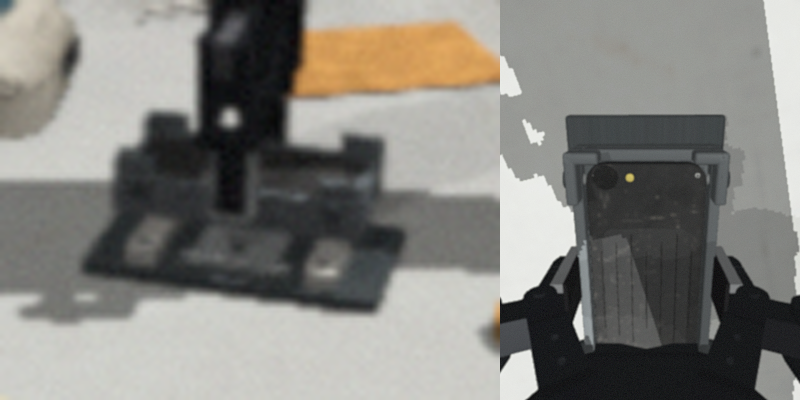

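```bash
python3 -m handwheel '[{"dr":[0,0,0],"slide":[0,0,1],"hand":-0.2},{"dr":[0,0,0],"slide":[0,0,2],"hand":-0.2},{"dr":[0,0,0],"slide":[0,0,3],"hand":-0.2},{"dr":[0,0,0],"slide":[0,0,4],"hand":-0.2},{"dr":[0,0,0],"slide":[0,0,4],"hand":-0.2}]'

```

```text
clock: 14.65
ee_pos: [0.5105, 0.0334, -0.0108]
tool_rot: [-3.113, 0.424, -0.0]
contact_force: [-0.1, -0.1, -1.3]
grip_width: 0.0633
finger_force: 91.1
```

Contact begins at −10.8 mm, exactly where the rod should meet the phone back through the hole. I'll press on in small steps.

```bash
python3 -m handwheel '[{"dr":[0,0,0],"slide":[0,0,0.7],"hand":-0.2},{"dr":[0,0,0],"slide":[0,0,1.4],"hand":-0.2},{"dr":[0,0,0],"slide":[0,0,2],"hand":-0.2},{"dr":[0,0,0],"slide":[0,0,2],"hand":-0.2}]'

```

```text
clock: 15.15
ee_pos: [0.5102, 0.0331, -0.0133]
tool_rot: [3.113, -0.424, -0.001]
contact_force: [-0.0, 0.5, -4.2]
grip_width: 0.0639
finger_force: 90.6
```

```bash
python3 -m handwheel '[{"dr":[0,0,0],"slide":[0,0,1],"hand":-0.2},{"dr":[0,0,0],"slide":[0,0,2],"hand":-0.2},{"dr":[0,0,0],"slide":[0,0,2],"hand":-0.2}]'
python3 -m handwheel '[{"dr":[0,0,0],"slide":[0,0,1],"hand":-0.2},{"dr":[0,0,0],"slide":[0,0,2],"hand":-0.2},{"dr":[0,0,0],"slide":[0,0,2],"hand":-0.2}]'

```

```text
clock: 15.52
ee_pos: [0.5103, 0.0333, -0.0151]
tool_rot: [3.113, -0.424, -0.001]
contact_force: [-0.1, -1.2, -2.0]
grip_width: 0.0641
finger_force: 90.7
clock: 15.9
ee_pos: [0.5105, 0.0333, -0.017]
tool_rot: [3.113, -0.424, -0.0]
contact_force: [-0.1, -0.1, -2.9]
grip_width: 0.0642
finger_force: 90.7
```

```bash
python3 -m handwheel '[{"dr":[0,0,0],"slide":[0,0,1],"hand":-0.2},{"dr":[0,0,0],"slide":[0,0,2],"hand":-0.2},{"dr":[0,0,0],"slide":[0,0,2],"hand":-0.2}]'
python3 - <<'E'
from h import *
f=grab_frame("side");t=grab_frame("top");w=grab_frame("wrist")
for q in("nest","nest_hole","phone_back"):
  a=[x["centre"] for x in landmark_of("side",q)];b=[x["centre"] for x in landmark_of("top",q)];c=[x["centre"] for x in landmark_of("wrist",q)]
  print(q,a,b,c)
  for u in a:
    for v in c: print(" s-w",np.round(tri([ray(f,u),ray(w,v)])*1000))
E
```

```text
clock: 16.27
ee_pos: [0.5104, 0.0333, -0.019]
tool_rot: [3.113, -0.424, -0.0]
contact_force: [0.2, -0.2, -4.3]
grip_width: 0.064
finger_force: 90.7
nest [[389.1, 294.2], [336.5, 203.4]] [[209.1, 243.1]] []
nest_hole [[334.6, 202.5], [388.6, 295.3]] [[214.3, 240.6]] []
phone_back [[333.6, 195.8]] [[266.7, 162.8], [325.9, 209.8]] [[312.2, 277.9]]
 s-w [514.  36.  43.]
```

```bash
python3 - <<'E'
from h import *
f=grab_frame("side");w=grab_frame("wrist")
def zat(px,x,y):
    zs=np.linspace(0,.1,1001);return zs[np.argmin([abs(proj(f,[x,y,z])[1]-px[1]) for z in zs])]*1000
for q in("nest","nest_hole","phone_back"):
  for x in landmark_of("side",q):
    if abs(x["centre"][0]-335)<15: print(q,x["centre"],"z",zat(x["centre"],.5104,.0333),x["conf"])
# nest lowest outline, side: front bottom edge
for r in regions_of("side","nest"):
  m=r["region"]
  if abs(r["centre"][0]-335)<20:
    ex=np.array([np.cos(np.radians(-15.5)),np.sin(np.radians(-15.5))]);ey=np.array([-ex[1],ex[0]])
    for X in(-40,-25,25,40):
      p=np.array([.5104,.0333])+ex*X/1000+ey*.033
      c=int(round(proj(f,[*p,.03])[0]));rows=np.flatnonzero(m[:,c]);print(X,c,rows.min(),rows.max(),"bottom z",zat((c,rows.max()+.5),*p))
E
```

```text
nest [334.8, 204.2] z 16.7 0.72
nest_hole [335.9, 201.6] z 24.0 0.79
phone_back [338.8, 194.8] z 42.800000000000004 0.76
```

The heights add up: nest underside at about 20 mm, and the phone back already raised to about 41 mm on the rod. Now I'll press the nest home.

```bash
python3 -m handwheel '[{"dr":[0,0,0],"slide":[0,0,1],"hand":-0.2},{"dr":[0,0,0],"slide":[0,0,2],"hand":-0.2},{"dr":[0,0,0],"slide":[0,0,2],"hand":-0.2}]'

```

```text
clock: 17.55
ee_pos: [0.5104, 0.0333, -0.0208]
tool_rot: [3.113, -0.424, -0.0]
contact_force: [0.1, -0.2, 0.8]
grip_width: 0.0637
finger_force: 91.1
```

```bash
python3 -m handwheel '[{"dr":[0,0,0],"slide":[0,0,0.7],"hand":-0.2},{"dr":[0,0,0],"slide":[0,0,0.7],"hand":-0.2}]'
python3 -m handwheel '[{"dr":[0,0,0],"slide":[0,0,0.7],"hand":-0.2},{"dr":[0,0,0],"slide":[0,0,0.7],"hand":-0.2}]'
```

```text
clock: 17.8
ee_pos: [0.5105, 0.0333, -0.0208]
tool_rot: [3.112, -0.424, 0.0]
contact_force: [-3.8, -0.4, 10.6]
grip_width: 0.0638
finger_force: 92.3
clock: 18.05
ee_pos: [0.5105, 0.0333, -0.0209]
tool_rot: [3.112, -0.424, 0.0]
contact_force: [-6.6, -0.9, 19.8]
grip_width: 0.0642
finger_force: 93.4
```

```bash
python3 -m handwheel '[{"dr":[0,0,0],"slide":[0,0,0.4],"hand":-0.2},{"dr":[0,0,0],"slide":[0,0,0.4],"hand":-0.2}]'
python3 -m handwheel '[{"dr":[0,0,0],"slide":[0,0,-1.5],"hand":-0.2},{"dr":[0,0,0],"slide":[0,0,-1.5],"hand":0.8},{"dr":[0,0,0],"slide":[0,0,-1.5],"hand":1},{"dr":[0,0,0],"slide":[0,0,-1.5],"hand":1},{"dr":[0,0,0],"slide":[0,0,-1.5],"hand":1}]'
```

```text
clock: 18.3
ee_pos: [0.5105, 0.0333, -0.0208]
tool_rot: [3.112, -0.424, 0.001]
contact_force: [-8.1, -0.8, 25.4]
grip_width: 0.0639
finger_force: 94.1
clock: 18.92
ee_pos: [0.5105, 0.0333, -0.0213]
tool_rot: [-3.113, 0.424, 0.0]
contact_force: [1.1, 1.1, 1.0]
grip_width: 0.0851
finger_force: 0.0
```

The nest is home: 25 N with no further travel. I'll lift off and measure the phone back on the rod.

```bash
python3 -m handwheel '[{"dr":[0,0,0],"slide":[0,0,-10],"hand":1},{"dr":[0,0,0],"slide":[0,0,-40],"hand":1},{"dr":[0,0,0],"slide":[0,0,-90],"hand":1},{"dr":[0,0,0],"slide":[0,0,-120],"hand":1},{"dr":[0,0,0],"slide":[0,0,-120],"hand":1}]'
python3 - <<'E'
from h import *
w=grab_frame("wrist");f=grab_frame("side");save(w,"w6.png")
for z in(.046,.048): print("phone",rect("wrist",w,"phone_back",z,(510,33)))
print("nest",rect("wrist",w,"nest",.045,(510,33)))
a=landmark_of("wrist","phone_back");b=landmark_of("side","phone_back");print(a,b)
for u in a[:1]:
  for v in b[:2]:print(np.round(tri([ray(w,u["centre"]),ray(f,v["centre"])])*1000))
print(ctrl.state()["ee_pos"])
E
```

```text
clock: 19.55
ee_pos: [0.5126, 0.0335, 0.1017]
tool_rot: [-3.112, 0.425, -0.008]
contact_force: [-0.2, 0.4, -0.3]
grip_width: 0.0854
finger_force: 0.0
phone (np.float64(2.056774217372072), 510.8, 34.9, 108, 54, -16.9, 0.67)
phone (np.float64(2.2230138445066063), 511.4, 34.7, 107, 54, -16.9, 0.67)
nest (np.float64(1.2729189440774626), 510.6, 34.1, 129, 71, -15.3, 0.9)
[{'centre': [313.7, 206.8], 'conf': 0.93}] [{'centre': [333.7, 196.2], 'conf': 0.55}]
[512.  38.  42.]
[0.50969383 0.03329518 0.09789173]
```

View pics/w6.png

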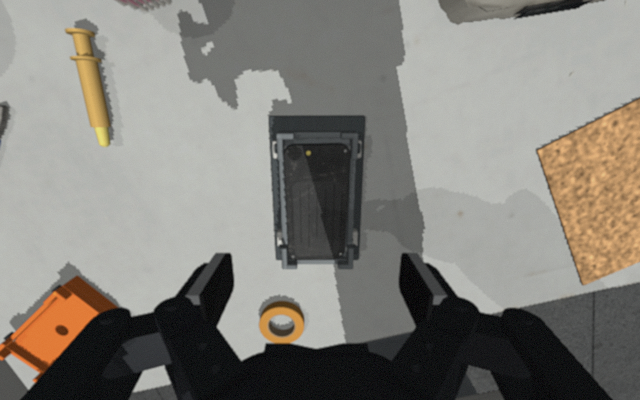

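The phone back lies at px (316,200) on the nest, centred, between fingers at 225 and 405. I'll narrow to 60 mm and feel for the wall tops (38 mm) to fix the real tip height.

```bash
python3 -c "
from h import *
goal(510.6,34.2,8,-16.2)"
```

```text
slide [0.8, -1.2, 89.9] dr [0.004, 0.013, 0.086]
```

```bash
python3 -m handwheel '[{"dr":[0,0,0.09],"slide":[0.5,-1,40],"hand":0.42},{"dr":[0,0,0.09],"slide":[0.5,-1,75],"hand":0.42},{"dr":[0,0,0.09],"slide":[0.5,-1,85],"hand":0.42},{"dr":[0,0,0.09],"slide":[0.5,-1,90],"hand":0.42},{"dr":[0,0,0.09],"slide":[0.5,-1,93],"hand":0.42},{"dr":[0,0,0.09],"slide":[0.5,-1,95],"hand":0.42},{"dr":[0,0,0.09],"slide":[0.5,-1,95],"hand":0.42}]' 20
python3 -m handwheel '[{"dr":[0,0,0],"slide":[0,0,1],"hand":0.42},{"dr":[0,0,0],"slide":[0,0,2],"hand":0.42},{"dr":[0,0,0],"slide":[0,0,2],"hand":0.42}]'
```

```text
clock: 20.78
ee_pos: [0.5116, 0.0341, 0.0042]
tool_rot: [-3.11, 0.444, -0.001]
contact_force: [-0.2, 0.7, -0.3]
grip_width: 0.0607
finger_force: 0.0
clock: 21.15
ee_pos: [0.5112, 0.0341, 0.0017]
tool_rot: [3.11, -0.444, -0.0]
contact_force: [-0.3, 0.5, 0.2]
grip_width: 0.0609
finger_force: 0.0
```

```bash
python3 -m handwheel '[{"dr":[0,0,0],"slide":[0,0,1],"hand":0.42},{"dr":[0,0,0],"slide":[0,0,2],"hand":0.42},{"dr":[0,0,0],"slide":[0,0,2],"hand":0.42}]'
python3 -m handwheel '[{"dr":[0,0,0],"slide":[0,0,1],"hand":0.42},{"dr":[0,0,0],"slide":[0,0,1.5],"hand":0.42},{"dr":[0,0,0],"slide":[0,0,1.5],"hand":0.42}]'
```

```text
clock: 21.52
ee_pos: [0.5111, 0.0341, -0.0003]
tool_rot: [3.11, -0.444, -0.0]
contact_force: [0.3, -1.2, 0.4]
grip_width: 0.0605
finger_force: 0.0
clock: 21.9
ee_pos: [0.5111, 0.0341, -0.0018]
tool_rot: [3.11, -0.444, -0.0]
contact_force: [0.3, -0.2, -0.0]
grip_width: 0.0608
finger_force: 0.0
```

```bash
python3 -m handwheel '[{"dr":[0,0,0],"slide":[0,0,0.8],"hand":0.42},{"dr":[0,0,0],"slide":[0,0,1.5],"hand":0.42},{"dr":[0,0,0],"slide":[0,0,1.5],"hand":0.42}]'
```

```text
clock: 22.28
ee_pos: [0.5111, 0.0341, -0.0033]
tool_rot: [3.11, -0.444, -0.0]
contact_force: [-0.0, 0.0, 0.0]
grip_width: 0.0604
finger_force: 0.0
```

```bash
python3 -m handwheel '[{"dr":[0,0,0],"slide":[0,0,0.8],"hand":0.42},{"dr":[0,0,0],"slide":[0,0,1.5],"hand":0.42},{"dr":[0,0,0],"slide":[0,0,1.5],"hand":0.42}]'
```

```text
clock: 22.65
ee_pos: [0.5112, 0.0341, -0.0048]
tool_rot: [3.11, -0.444, -0.0]
contact_force: [0.0, 0.5, -0.8]
grip_width: 0.0607
finger_force: 0.0
```

```bash
python3 -m handwheel '[{"dr":[0,0,0],"slide":[0,0,0.5],"hand":0.42},{"dr":[0,0,0],"slide":[0,0,1],"hand":0.42},{"dr":[0,0,0],"slide":[0,0,1],"hand":0.42}]'
```

```text
clock: 23.02
ee_pos: [0.5113, 0.0341, -0.0049]
tool_rot: [3.11, -0.444, 0.0]
contact_force: [-2.7, -0.1, 10.5]
grip_width: 0.0607
finger_force: 5.5
```

Wall contact came at −4.85 mm, which matches the model. I'll rise 4 mm and close gently on the long edges.

```bash
python3 -m handwheel '[{"dr":[0,0,0],"slide":[0,0,-4],"hand":0.42},{"dr":[0,0,0],"slide":[0,0,-4],"hand":0.42},{"dr":[0,0,0],"slide":[0,0,-4],"hand":0.15},{"dr":[0,0,0],"slide":[0,0,-4],"hand":0.1},{"dr":[0,0,0],"slide":[0,0,-4],"hand":0.1},{"dr":[0,0,0],"slide":[0,0,-4],"hand":0.1}]' 25
```

```text
clock: 23.78
ee_pos: [0.5114, 0.0342, -0.0016]
tool_rot: [-3.11, 0.444, -0.0]
contact_force: [-0.1, 0.6, 5.0]
grip_width: 0.0533
finger_force: 25.4
```

```bash
python3 -m handwheel '[{"dr":[0,0,0],"slide":[0,0,-3],"hand":0.1},{"dr":[0,0,0],"slide":[0,0,-8],"hand":0.1},{"dr":[0,0,0],"slide":[0,0,-20],"hand":0.1},{"dr":[0,0,0],"slide":[0,0,-50],"hand":0.1},{"dr":[0,0,0],"slide":[0,0,-80],"hand":0.1},{"dr":[0,0,0],"slide":[0,0,-80],"hand":0.1},{"dr":[0,0,0],"slide":[0,0,-80],"hand":0.1}]'
python3 - <<'E'
from h import *
w=grab_frame("wrist");s=ctrl.state();p=np.array(s["ee_pos"]);print(p,s["contact_force"],s["grip_width"])
for z in(.0496,.042):print("phone",rect("wrist",w,"phone_back",p[2]+z,p[:2]*1000))
r=rect("wrist",w,"nest",.045,(510,34));print("nest",r, rect("wrist",w,"mat",.003,(424,-257)))
print([ (x["centre"],x["conf"]) for x in landmark_of("wrist","mat")])
t=grab_frame("top");f=grab_frame("side");print("mat",rect("top",t,"mat",.003,(424,-257)),rect("side",f,"mat",.003,(424,-257)))
print("nest side",[(x["centre"],x["conf"]) for x in landmark_of("side","nest")],"phone side",[(x["centre"],x["conf"]) for x in landmark_of("side","phone_back")], proj(f,p+[0,0,.041]))
goal(400,-245,80,14.3)
E
```

```text
clock: 24.65
ee_pos: [0.5106, 0.034, 0.0781]
tool_rot: [3.11, -0.444, -0.001]
contact_force: [0.3, 0.6, 0.2]
grip_width: 0.0527
finger_force: 26.5
[0.51031586 0.0339718  0.0776371 ] [-0.24542445  0.85376517 -0.80369236] 0.05265928802956954
phone (np.float64(1.1266556674017683), 511.3, 33.4, 104, 57, -13.8, 0.66)
phone (np.float64(3.3252243278902505), 507.0, 34.6, 110, 60, -13.8, 0.66)
nest (np.float64(50.24648655331917), 558.6, 21.1, 72, 27, 74.7, 0.94) (np.float64(23.4998970462449), 417.1, -234.5, 179, 72, 11.6, 0.75)
[]
mat (np.float64(0.781854200971772), 423.3, -257.3, 177, 122, 13.6, 0.7) (np.float64(1.2788448117412112), 425.2, -257.4, 175, 119, 15.3, 0.78)
nest side [([333.4, 210.1], 0.65), ([332.2, 207.7], 0.55)] phone side [([336.5, 164.7], 0.57)] [337.4135294  166.29986524]
slide [-28.6, 299.1, -1.8] dr [0.0, 0.001, -3.817]
```

The phone back is held, with the side view agreeing at 42 mm above the reported TCP. The mat from two cameras is (424, −257.4), yaw about 14.3°.

```bash
python3 -c "
from h import *
goal(423.5,-257.4,78,14.3)"
```

```text
slide [-2.6, 304.5, 0.2] dr [0.0, 0.001, -3.817]
```

```bash
python3 -m handwheel '[{"dr":[0,0,-0.3],"slide":[0,25,0],"hand":0.1},{"dr":[0,0,-0.8],"slide":[0,60,0],"hand":0.1},{"dr":[0,0,-1.4],"slide":[-1,105,0],"hand":0.1},{"dr":[0,0,-2],"slide":[-1,150,0],"hand":0.1},{"dr":[0,0,-2.6],"slide":[-2,195,0],"hand":0.1},{"dr":[0,0,-3.1],"slide":[-2,240,0],"hand":0.1},{"dr":[0,0,-3.5],"slide":[-2.6,280,0],"hand":0.1},{"dr":[0,0,-3.82],"slide":[-2.6,304.5,0],"hand":0.1},{"dr":[0,0,-3.82],"slide":[-2.6,304.5,0],"hand":0.1},{"dr":[0,0,-3.82],"slide":[-2.6,304.5,0],"hand":0.1},{"dr":[0,0,-3.82],"slide":[-2.6,304.5,0],"hand":0.1}]'
python3 - <<'E'
from h import *
w=grab_frame("wrist");s=ctrl.state();p=np.array(s["ee_pos"]);print(p,s["contact_force"],s["grip_width"])
print("phone",rect("wrist",w,"phone_back",p[2]+.049,p[:2]*1000),"mat",rect("wrist",w,"mat",.003,(424,-257)))
f=grab_frame("side");print([(x["centre"],x["conf"]) for x in landmark_of("side","phone_back")],proj(f,p+[0,0,.0416]))
goal(423.5,-257.4,-30,14.3)
E
```

```text
clock: 26.62
ee_pos: [0.4242, -0.256, 0.0784]
tool_rot: [-3.116, -0.394, -0.0]
contact_force: [0.1, 0.4, -1.2]
grip_width: 0.0527
finger_force: 26.4
[ 0.4240912  -0.25620386  0.07834471] [ 0.34022326 -0.0572531   0.63465693] 0.05345209855247855
phone (np.float64(1.1137284763039472), 425.0, -255.6, 103, 56, 16.5, 0.92) mat (np.float64(18.872063092702888), 442.7, -254.8, 135, 116, 14.3, 0.8)
[([359.4, 136.3], 0.59)] [361.06313393 135.31836218]
slide [-0.3, 0.3, 108.3] dr [-0.0, -0.0, 0.008]
```

```bash
python3 -m handwheel '[{"dr":[0,0,0],"slide":[-1,1.5,40],"hand":0.1},{"dr":[0,0,0],"slide":[-1,1.5,80],"hand":0.1},{"dr":[0,0,0],"slide":[-1,1.5,100],"hand":0.1},{"dr":[0,0,0],"slide":[-1,1.5,108],"hand":0.1},{"dr":[0,0,0],"slide":[-1,1.5,112],"hand":0.1},{"dr":[0,0,0],"slide":[-1,1.5,113.5],"hand":0.1},{"dr":[0,0,0],"slide":[-1,1.5,113.5],"hand":0.1}]'
python3 -m handwheel '[{"dr":[0,0,0],"slide":[0,0,0.8],"hand":0.1},{"dr":[0,0,0],"slide":[0,0,1.5],"hand":0.1},{"dr":[0,0,0],"slide":[0,0,1.5],"hand":0.1}]'
```

```text
clock: 27.75
ee_pos: [0.424, -0.2594, -0.0344]
tool_rot: [3.116, 0.392, 0.003]
contact_force: [0.8, 1.1, 2.3]
grip_width: 0.053
finger_force: 27.3
clock: 28.12
ee_pos: [0.4233, -0.2594, -0.0366]
tool_rot: [3.117, 0.392, 0.001]
contact_force: [1.8, 0.2, 3.9]
grip_width: 0.0529
finger_force: 27.5
```

```bash
python3 -m handwheel '[{"dr":[0,0,0],"slide":[0,0,0.7],"hand":0.1},{"dr":[0,0,0],"slide":[0,0,1],"hand":0.1},{"dr":[0,0,0],"slide":[0,0,1],"hand":0.1}]'
```

```text
clock: 28.5
ee_pos: [0.4233, -0.2593, -0.0375]
tool_rot: [3.117, 0.391, 0.001]
contact_force: [1.5, 1.0, 5.8]
grip_width: 0.0527
finger_force: 28.0
```

The force is rising softly, so one end is touching and the phone is levelling. A bit further down.

```bash
python3 -m handwheel '[{"dr":[0,0,0],"slide":[0,0,0.5],"hand":0.1},{"dr":[0,0,0],"slide":[0,0,1],"hand":0.1},{"dr":[0,0,0],"slide":[0,0,1],"hand":0.1}]'
python3 -m handwheel '[{"dr":[0,0,0],"slide":[0,0,0.5],"hand":0.1},{"dr":[0,0,0],"slide":[0,0,0.5],"hand":0.1}]'
```

```text
clock: 28.88
ee_pos: [0.4233, -0.2594, -0.0381]
tool_rot: [3.116, 0.391, 0.001]
contact_force: [0.1, 2.0, 12.5]
grip_width: 0.0531
finger_force: 29.6
clock: 29.12
ee_pos: [0.4233, -0.2595, -0.0381]
tool_rot: [3.116, 0.392, 0.0]
contact_force: [-1.6, 1.9, 20.1]
grip_width: 0.0528
finger_force: 32.3
```

Firm at −38.1 mm, so it is down flat. I'll ease off, release and rise.

```bash
python3 -m handwheel '[{"dr":[0,0,0],"slide":[0,0,-1],"hand":0.1},{"dr":[0,0,0],"slide":[0,0,-1],"hand":0.35},{"dr":[0,0,0],"slide":[0,0,-1],"hand":0.6},{"dr":[0,0,0],"slide":[0,0,-1],"hand":1},{"dr":[0,0,0],"slide":[0,0,-1],"hand":1},{"dr":[0,0,0],"slide":[0,0,-20],"hand":1},{"dr":[0,0,0],"slide":[0,0,-70],"hand":1},{"dr":[0,0,0],"slide":[0,0,-130],"hand":1},{"dr":[0,0,0],"slide":[0,0,-150],"hand":1},{"dr":[0,0,0],"slide":[0,0,-150],"hand":1},{"dr":[0,0,0],"slide":[0,0,-150],"hand":1}]'
python3 - <<'E'
from h import *
w=grab_frame("wrist");s=ctrl.state();print(s["ee_pos"],s["contact_force"])
print("phone",rect("wrist",w,"phone_back",.010,(424,-257)),"mat",rect("wrist",w,"mat",.003,(424,-257)))
f=grab_frame("side");t=grab_frame("top")
print("phone side",rect("side",f,"phone_back",.01,(424,-257)),"mat",rect("side",f,"mat",.003,(424,-257)))
a=landmark_of("side","phone_back");b=landmark_of("wrist","phone_back");print([np.round(tri([ray(f,x["centre"]),ray(w,y["centre"])])*1000) for x in a for y in b])
print("nest",[(np.round(x["centre"]),round(x["conf"],2),np.round(onz(f,x["centre"],.018)*1000)) for x in landmark_of("side","nest")],"nest top",rect("top",t,"nest",.04,(510,34)))
for q in("kapton_tape","flux_syringe","mini_pliers","cotton_buds"):print(q,[np.round(onz(f,x["centre"],0)*1000) for x in landmark_of("side",q)[:1]])
E
```

```text
clock: 30.5
ee_pos: [0.422, -0.2589, 0.1097]
tool_rot: [-3.116, -0.391, 0.002]
contact_force: [0.6, 0.1, -1.2]
grip_width: 0.0854
finger_force: 0.0
[ 0.42191018 -0.25869076  0.10944609] [ 0.05761321 -0.10200423  0.0246592 ]
phone (np.float64(3.868478364991321), 420.5, -258.7, 111, 54, 14.3, 0.81) mat (np.float64(2.9264118561616392), 422.8, -259.7, 176, 116, 14.4, 0.94)
phone side (np.float64(5.338962407224166), 423.0, -251.8, 104, 64, 16.3, 0.58) mat None
[array([ 423., -257.,    5.]), array([ 441., -260., -126.])]
nest [(array([338., 205.]), 0.95, array([506.,  41.,  18.])), (array([389., 292.]), 0.66, array([434., 382.,  18.]))] nest top (np.float64(1.2078307399014037), 509.7, 35.2, 126, 71, -16.1, 0.93)
kapton_tape [array([373., 109.,   0.])]
flux_syringe [array([659., 201.,   0.])]
mini_pliers [array([643., 349.,   0.])]
cotton_buds [array([733., 119.,   0.])]
```

```bash
python3 -c "
from rig import ctrl
print(ctrl.sign_off())"
```

```text
the job is handed in; nothing more can be done
None
```

The job is handed in: the nest sits home on the stand, and the phone back lies face up and lengthways on the cork mat, about 2.5 mm off centre and aligned to within 0.1°, with the bystanders where they were, at about 31 s of the 72 s allowed.

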